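Set the pull-to-unlock timer knob and start the timer

ROBOT

A 6-joint arm with a two-finger parallel gripper is mounted at the origin on the work surface; the furniture and walls round the work are solid. World frame = base frame: x ahead of the robot, y to its left, z up, the work surface at z = 0. Lengths are in m, angles in rad, forces in N, time in s.
With the tool pointing down it reaches from about 0.35 to 0.975 m from the base axis. Payload 4.9 kg.
Tool frame: the origin (TCP) lies midway between the tips of the shut fingers; the grasp point (between the pads) lies 19 mm behind it; z points along the fingers, y is the line along which they close (so a half turn about z gives the same grasp; the last joint's range is limited). The gripper opens to 85 mm and grips with 20 to 120 N. Pads are 22 mm wide; open, the fingers measure 114 mm over their backs; the gripper's body (76 mm by 85 mm) begins 54 mm behind the grasp point. The pads swing forward as they close: fully open they stand 13 mm farther back than shut.
Start: joints at [1.123, 0.053, 1.613, -0, 1.476, -0.119], TCP at [0.202, 0.592, 0.231] pointing down, gripper open.
Joint ranges: [-3.01, 3.01], [-1.01, 2.22], [0.06, 2.58], [-1.02, 4.17], [0.09, 2.62], [-3.14, 3.14]. Speed limits (rad/s): [2.57, 2.57, 3.14, 3.14, 3.14, 3.14].

INTERFACE

Orientations are given as a unit quaternion [w, x, y, z].
In Python, from plant import manip gives the robot as it stands.
- The arm moves only by the tool move_arm, never from a script. Its argument "increments" is one flat list of numbers, 5 for each row, row after row: the shift along the tool's x, y, z in mm, then the turn about the tool's z in rad, then the opening, from 0 (shut) to 1 (fully open). In form: [tx, ty, tz, spin, jaw, tx, ty, tz, spin, jaw, ...]. A call has 1 to 8 rows; each row shifts and turns the commanded pose from where the row before left it, along the tool's axes as they then stand; what a row does not reach is not made up. A row lasts 1/12 s, in which the tool goes at most 41.7 mm and 7.16 degrees, less where a joint would pass 70% of its speed; a pose out of reach is approached as far as the arm can. A call with a gripper value outside its range is refused whole. The fingers move at their own pace and stop on an object; the grip force is fixed at half the most. Time passes only in rows, so rows that do not move let the fingers close. It gives the time, the measured TCP pose, the force, the opening and the grip force at its end, in the units of the state.
- manip.state(): the state, without advancing time (a new reading comes with each control period).
- manip.grab_frame(name): name is "scene" or "top" or "wrist"; returns a dict with "image" (384x512x3 uint8, blue, green, red), "fov_y" (degrees; the focal length in pixels is half the picture's height over the tangent of half this angle, whatever the lens; pixels are square), "cx", "cy" (the principal point, pixels), "eye" and "rotation" of the camera in the world; the wrist camera has in their place "T_tool_cam" (4x4, takes a point from camera to tool coordinates, whose origin is the TCP and whose axes are the flange's). Camera axes: x right, y down, z forward; pixel columns grow to the right and rows downward; lengths in m; the calibration is good to about 2 mm. A picture is of the moment at which its call begins: read the wrist's pose just before it. There is no depth.
- manip.job_done(): hands the job in; it is judged then, once.
The state is a dict: "time": time; "joint_pos": joint angles; "joint_vel": joint speeds; "joint_efforts": joint torques, N m; "tool_pos": TCP position; "tool_rot": TCP orientation; "contact_force": force on the tool from outside, world axes, zero at the start; "ft_torque": the same for the moment, N m; "gripper_width": opening from 0.0 (shut) to 1.0 (fully open); "grasp_force": force on a finger pad.
Only numpy, scipy, OpenCV 4.12 (cv2) and the standard library are available. Lean on these libraries where they do the work, as an engineer would, in place of code of your own. Each camera call takes 0.05 s, during which the arm holds its last target. There are 200 camera calls.

TASK

Set the test stand's timer to the orange marker: pull its black knob up to unlock it, turn the red pointer to the orange marker, and push the knob fully back in so that it locks. Then slide the dust cover aside, press the green start button fully down and let it go, and slide the cover fully closed again. Leave the rail carriage, the spanner and the plunger beside the timer where they are.

Things in the scene. Friction and masses are not known exactly. Their poses are not given: they have to be found in the camera images.
- timer: fixed grey timer box with level aluminium top panel, 160 (x) x 250 (y) x 55 mm high; origin at the centre of its underside, x from front edge (vents) to back, y to the left seen from the front. Knob axis at x -5, y +62 mm, covered button at x +35, y -62 mm. Rails 4 mm high run along x, 31 mm either side of the button; a stop 13 mm high stands 29 mm behind the button's centre
- knob_grip (a point): point on the knob's vertical axis in its grip, 34 mm above the panel when the knob is in; x axis along the grip bar to the pointer. The black bar is 44 mm long (x) x 16 mm thick, from 15.5 to 44.5 mm above the panel; below it a disc 43 mm across and round that a notched steel collar 68 mm across, 10 mm high. A red line on the bar's top marks the pointer's end
- pointer_tip (a point): outer end of the knob's red pointer, 36.5 mm from the axis, 6.5 mm above the panel when in. The 6 mm pointer, parallel to the grip bar, is also the key: it lies in one of three 11 mm wide notches of the collar (at the box's +x and 60 degrees to either side), so the knob turns only when pulled up 8 mm or more, and goes in only within about 5 degrees of a notch
- lock_pull (a joint): how far the knob is pulled up, m: 0 pushed in, 0.014 fully out. Friction of about 5 N, no spring: it stays where it is left
- lock_knob (a joint): knob angle, rad, positive anticlockwise seen from above: 0 when the pointer is along the box's +x (it starts there, within 0.05), +1.047 and -1.047 at the two other notches, stops at +-1.25. Friction 0.06 N m, stays where it is left
- mark_orange: orange round marker fixed on the panel at one of the two outer notches (beside +1.047 or -1.047 of the knob), 13 mm across, 4 mm high, 46 mm from the knob's axis; origin at the centre of its underside. The pointer's tip is 9.5 mm from its centre when it points to it
- mark_blue: blue marker of the same size, at the other outer notch
- cover_lug (a point): point in the yellow lug on top of the sliding cover, 32 mm above the panel; axes as the box's. The lug is 28 mm (x) x 12 mm thick (y), from 18 to 41 mm above the panel; the grey cover under it is 54 x 56 mm, its top 18 mm above the panel. The lug's centre is 10 mm nearer the front than the cover's centre
- dust_cover (a joint): how far the cover is slid open, m: 0 closed over the button (starts within 0.003), 0.052 fully open, towards the box's front (-x of the box). Friction 1.5 N, stays where it is left
- button_top (a point): centre of the top of the green start button, 23 mm across, 12 mm above the panel; hidden under the cover until that is open
- start_button (a joint): how far the button is pressed down, m: 0 up, 0.005 fully down; springs back, starts to move at 1.5 N and takes 4 N fully down
- carriage: bystander: small rail carriage with red ends, 27 x 45 x 14 mm, loose on the bench in front of the box; origin at the centre of its underside
- spanner: bystander: steel spanner, 30 x 159 x 6 mm, lying loose in front of the box; origin at the centre of its underside
- plunger: bystander: small steel plunger, 16 mm across and 37 mm tall, standing loose to the right of the box; origin at the centre of its underside

How it is judged:
By the outcome, as a careful person would: the job done as asked, in the order asked, and still so for the second after the job is handed in, with the robot touching nothing.
It also fails if it takes over 59 s, if anything falls off the work surface, if the arm or the gripper's body presses on something with over 40 N, if the wrist force passes 120 N, or if a joint passes its speed limit or range.

## Working session

There is one attempt and no reset: what is moved stays moved. The work goes in short steps, Python scripts to look and compute and a tool call to move; the robot and the scene stay as the last step left them, time stands still between calls to the robot, and variables do not carry over. Pictures are saved under pics/ and viewed, at most 10 in all, crops included, and the job is handed in when it is done.

Besides the shell and the picture viewer there is one more tool, called after "Request:" as name(argument=value, ...) on one line, values as JSON. move_arm: Moves the arm, as the interface text tells. Its arguments: {"type":"object","properties":{"increments":{"type":"array"}},"required":["increments"]}

```bash
mkdir -p pics; python3 - <<'E'
from plant import manip
import cv2,numpy as np
s=manip.state();print(s['time'],s['tool_pos'],s['tool_rot'])
ims=[]
for n in("scene","top","wrist"):
    f=manip.grab_frame(n);cv2.imwrite(f"pics/{n}0.png",f["image"])
    print(n,{k:np.round(v,4).tolist() for k,v in f.items() if k!="image"})
E
```

```text
0.0 [0.20152528 0.59095619 0.23005201] [-2.96870288e-04  1.63642020e-01  9.86519252e-01 -9.82942107e-04]
scene {'fov_y': 51.1554, 'cx': 263.4311, 'cy': 194.4928, 'eye': [0.0454, -0.5125, 0.4951], 'rotation': [-0.4785, 0.8133, -0.2804, 0.176]}
top {'fov_y': 44.8541, 'cx': 255.9626, 'cy': 202.045, 'eye': [0.35, 0.0753, 1.0923], 'rotation': [-0.0593, 0.7047, -0.704, 0.0664]}
wrist {'fov_y': 70.3198, 'cx': 257.5214, 'cy': 188.333, 'T_tool_cam': [[0.0002, -0.9611, -0.2761, 0.07], [1.0, 0.0001, 0.0003, -0.0003], [-0.0002, -0.2761, 0.9611, -0.1435], [0.0, 0.0, 0.0, 1.0]]}
```

View pics/scene0.png

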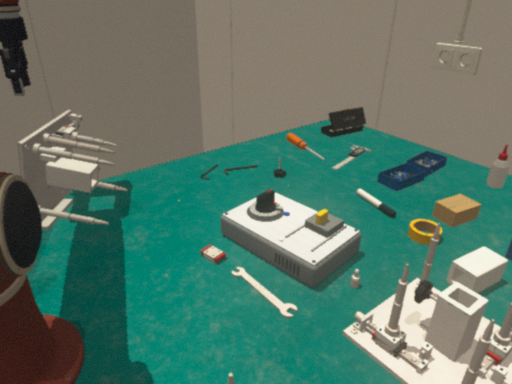

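View pics/top0.png

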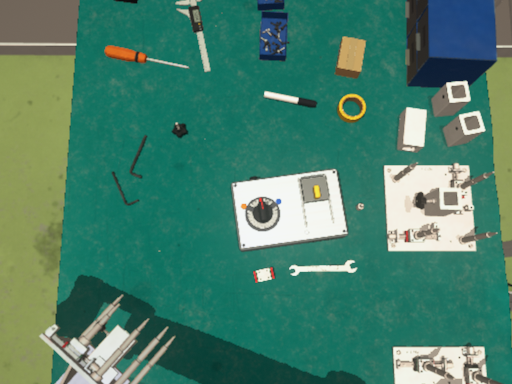

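The scene view shows the box with the knob (265,200), blue marker (287,213) and yellow lug (321,215). In the top view the knob is at (263,210), the orange marker at (244,206), blue at (278,201) and the lug at (317,191). So orange is on the +y side of the box (+1.047).

```bash
cat > h.py <<'E'
import cv2,numpy as np
from plant import manip
from scipy.spatial.transform import Rotation as R
def q(w): return R.from_quat(np.roll(w,-1)).as_matrix()
def grab(n,save=None):
    s=manip.state(); f=manip.grab_frame(n)
    if n=="wrist":
        M=q(s['tool_rot']);T=np.array(f["T_tool_cam"])
        f["C"]=M@T[:3,:3]; f["eye"]=M@T[:3,3]+s['tool_pos']
    else: f["C"]=q(f["rotation"]); f["eye"]=np.array(f["eye"])
    f["f"]=f["image"].shape[0]/2/np.tan(np.radians(f["fov_y"])/2)
    if save: cv2.imwrite("pics/"+save,f["image"])
    return f
def ray(f,p):
    d=f["C"]@np.array([(p[0]-f["cx"])/f["f"],(p[1]-f["cy"])/f["f"],1]); return d/np.linalg.norm(d)
def plane(f,p,z):
    d=ray(f,p); return f["eye"]+d*(z-f["eye"][2])/d[2]
def tri(f,p,g,r):
    a,b=ray(f,p),ray(g,r); t=np.linalg.lstsq(np.c_[a,-b],g["eye"]-f["eye"],rcond=None)[0]
    A,B=f["eye"]+a*t[0],g["eye"]+b*t[1]; return (A+B)/2,np.linalg.norm(A-B)
def proj(f,P):
    c=f["C"].T@(np.array(P)-f["eye"]); return np.array([f["cx"]+f["f"]*c[0]/c[2],f["cy"]+f["f"]*c[1]/c[2]])
COL=dict(orange=((8,150,100),(18,255,255)),yellow=((20,120,90),(34,255,255)),blue=((100,130,80),(125,255,255)),red=((174,130,70),(186,255,255)),green=((50,120,60),(75,255,255)))
def blobs(f,c,box,mn=4):
    h=cv2.cvtColor(f["image"],cv2.COLOR_BGR2HSV); h0=h.copy()
    lo,hi=COL[c]
    m=cv2.inRange(h,lo,hi)
    if hi[0]>180: m|=cv2.inRange(h,(0,)+lo[1:],(hi[0]-180,255,255))
    k=np.zeros_like(m);x0,y0,x1,y1=box;k[y0:y1,x0:x1]=m[y0:y1,x0:x1]
    n,_,st,ce=cv2.connectedComponentsWithStats(k)
    return [(int(st[i,4]),ce[i].round(1).tolist(),st[i,:4].tolist()) for i in range(1,n) if st[i,4]>=mn]
E
python3 - <<'E'
from h import *
t=grab("top");s=grab("scene")
for c in("orange","yellow","blue","red"):
    print(c,"top",blobs(t,c,(230,165,350,250)),"scene",blobs(s,c,(215,180,360,285)))
# panel outline in top
g=cv2.cvtColor(t["image"],cv2.COLOR_BGR2HSV)
m=((g[...,1]<60)&(g[...,2]>130)).astype(np.uint8);k=np.zeros_like(m);k[160:255,225:355]=m[160:255,225:355]
k=cv2.morphologyEx(k,cv2.MORPH_OPEN,np.ones((3,3)))
c=max(cv2.findContours(k,0,2)[0],key=cv2.contourArea);r=cv2.minAreaRect(c)
P=np.array([plane(t,p,.055) for p in cv2.boxPoints(r)]);print(r,P.round(4),np.linalg.norm(np.diff(P,axis=0),axis=1))
cv2.imwrite("pics/a.png",np.hstack([cv2.resize(t["image"][165:255,225:355],None,fx=3,fy=3,interpolation=2),cv2.resize(s["image"][190:280,215:345],None,fx=3,fy=3,interpolation=2)]))
E
```

```text
orange top [(19, [243.6, 205.8], [242, 204, 5, 5])] scene []
yellow top [(84, [316.3, 191.6], [313, 185, 8, 14])] scene [(134, [321.2, 216.1], [316, 209, 12, 15])]
blue top [(17, [278.4, 201.1], [277, 199, 4, 5])] scene [(7, [286.1, 213.3], [284, 213, 5, 2])]
red top [(27, [261.1, 202.4], [259, 198, 5, 11])] scene [(8, [269.0, 190.9], [267, 190, 5, 3]), (32, [219.6, 256.5], [215, 253, 10, 9])]
((288.8299560546875, 208.30999755859375), (67.31656646728516, 107.90450286865234), 81.8698959350586) [[ 0.5815  0.1225  0.055 ]
 [ 0.618  -0.1227  0.055 ]
 [ 0.4641 -0.1394  0.055 ]
 [ 0.4298  0.0999  0.055 ]] [0.24797018 0.1547401  0.24170396]
```

View pics/a.png

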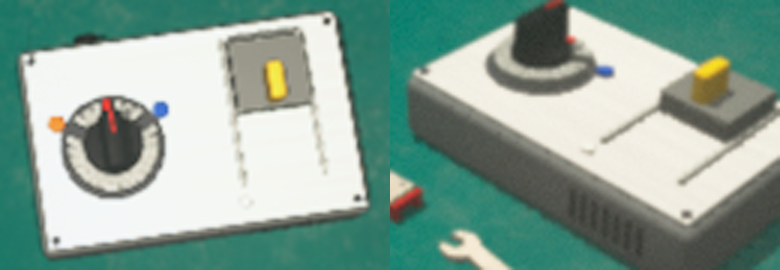

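The crop shows the panel squarely, with orange at the left, blue at the right and the bar pointing along +x. The cover is closed at the back. There is also a white spiked fixture near the start pose, so I'll locate it before moving.

```bash
python3 - <<'E'
from h import *
t=grab("top");s=grab("scene")
st=manip.state();print("TCP px top/scene",proj(t,st['tool_pos']),proj(s,st['tool_pos']))
print("lug",tri(t,(316.3,191.6),s,(321.2,216.1)))
print("blue",tri(t,(278.4,201.1),s,(286.5,213)), plane(t,(278.4,201.1),.058))
print("orange",plane(t,(243.6,205.8),.058),"redtop",plane(t,(261.1,202.4),.0995),"lugtop",plane(t,(316.3,191.6),.096))
for a in ((120,297),(147,302),(172,338)):
  for b in ((113,147),(118,138),(127,187),(122,222)):
    P,e=tri(t,a,s,b); print(a,b,P.round(3),round(e,3))
cv2.imwrite("pics/b.png",np.hstack([cv2.resize(s["image"][80:384,0:200],None,fx=2,fy=1.9),cv2.resize(t["image"][264:384,0:200],None,fx=2,fy=2.0*1.0)[:240].repeat(1,0) if 0 else cv2.resize(t["image"][264:384,0:200],(400,578))])[:,:800])
E
```

```text
TCP px top/scene [-43.14818876 371.51767349] [25.30330405 95.37725233]
lug (array([ 0.55464701, -0.06818039,  0.08518503]), np.float64(0.00046270783977927376))
blue (array([0.53836895, 0.0140125 , 0.0581278 ]), np.float64(0.0003180184907550538)) [0.53826182 0.01410041 0.058     ]
orange [0.52733753 0.09271189 0.058     ] redtop [0.5277713  0.05411104 0.0995    ] lugtop [ 0.5526303  -0.06679126  0.096     ]
(120, 297) (113, 147) [0.318 0.338 0.153] 0.021
(120, 297) (118, 138) [0.324 0.33  0.175] 0.01
(120, 297) (127, 187) [0.329 0.364 0.038] 0.007
(120, 297) (122, 222) [ 0.32   0.398 -0.076] 0.007
(147, 302) (113, 147) [0.305 0.281 0.175] 0.029
(147, 302) (118, 138) [0.311 0.275 0.195] 0.019
(147, 302) (127, 187) [0.314 0.299 0.07 ] 0.004
(147, 302) (122, 222) [ 0.304  0.324 -0.031] 0.018
(172, 338) (113, 147) [0.263 0.218 0.206] 0.015
(172, 338) (118, 138) [0.269 0.213 0.224] 0.024
(172, 338) (127, 187) [0.266 0.226 0.117] 0.042
(172, 338) (122, 222) [0.252 0.243 0.029] 0.034
```

View pics/b.png

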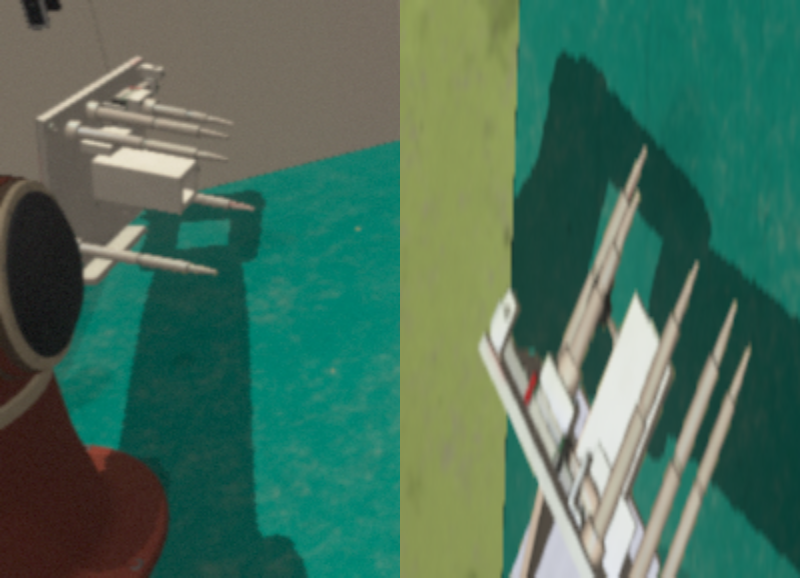

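Lug triangulates at z 0.085 (text: 0.087) and the blue marker at 0.058 (0.059), so both agree. I'll lift first and carry the hand high, well clear of the fixture.

Request:
move_arm(increments=[-16,5,-36,0,1,-16,5,-36,0,1,-16,5,-36,0,1,-16,5,-36,0,1,-16,5,-36,0,1,-16,5,-36,0,1,-25,-30,6,0,1,-25,-30,6,0,1])

```text
time: 1.02
tool_pos: [0.3319, 0.517, 0.4392]
tool_rot: [0.002, 0.163, 0.987, 0.003]
contact_force: [1.2, 0.3, 0.1]
gripper_width: 0.997
grasp_force: 0.0
```

Request:
move_arm(increments=[-25,-30,6,0,1,-25,-30,6,0,1,-25,-30,6,0,1,-25,-30,6,0,1,-25,-30,6,0,1,-25,-30,6,0,1,-25,-30,6,0,1,-25,-30,6,0,1])

```text
time: 1.68
tool_pos: [0.4423, 0.2224, 0.3873]
tool_rot: [0.0, 0.164, 0.987, 0.0]
contact_force: [0.5, 1.1, -0.7]
gripper_width: 0.999
grasp_force: 0.0
```

Request:
move_arm(increments=[-25,-30,15,0,1,-25,-30,15,0,1,-25,-30,15,0,1,-25,-30,15,0,1,-25,-30,15,0,1,-25,-30,15,0,1,0,0,10,-0.12,1,0,0,10,-0.12,1])

```text
time: 2.35
tool_pos: [0.5257, 0.0041, 0.2763]
tool_rot: [-0.001, 0.044, 0.999, 0.0]
contact_force: [0.7, -0.0, 0.3]
gripper_width: 1.0
grasp_force: 0.0
```

Request:
move_arm(increments=[0,0,10,-0.12,1,0,0,10,-0.12,1,0,0,0,0,1])

```text
time: 2.6
tool_pos: [0.5244, 0.0062, 0.2551]
tool_rot: [-0.002, -0.076, 0.997, 0.0]
contact_force: [-1.1, 0.5, 0.3]
gripper_width: 0.998
grasp_force: 0.0
```

```bash
python3 - <<'E'
from h import *
print(manip.state()['time'],manip.state()['tool_pos'],manip.state()['contact_force'])
f=grab("wrist","w1.png")
for c in("orange","yellow","blue","red"): print(c,blobs(f,c,(0,0,512,384),8))
E
```

```text
2.6 [0.52441892 0.00623533 0.25505389] [-1.05064958  0.5323606   0.26172176]
orange [(71, [322.8, 180.9], [318, 177, 10, 9])]
yellow [(326, [190.5, 188.6], [184, 176, 14, 27]), (360, [108.3, 368.8], [99, 349, 18, 35])]
blue [(70, [261.1, 180.0], [257, 176, 9, 9])]
red [(69, [321.0, 53.0], [320, 42, 3, 23]), (88, [290.0, 55.8], [288, 45, 5, 22]), (150, [43.0, 83.1], [39, 73, 11, 22]), (44, [297.1, 180.2], [296, 173, 4, 15]), (20, [292.3, 189.0], [290, 187, 5, 5])]
```

View pics/w1.png

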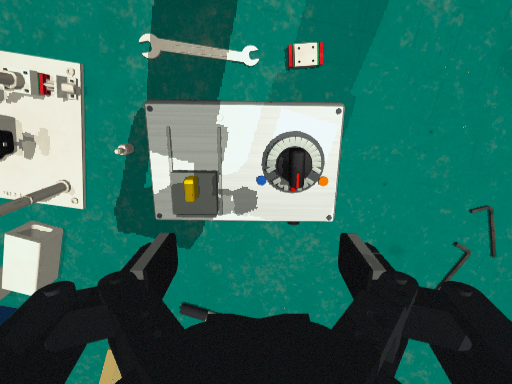

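The wrist view shows the panel square-on. Orange is at (323,181), blue at (261,180), the red line at (297,180), the pointer at (292,189) and the lug at (190,189).

```bash
cat > m.py <<'E'
from h import *
def measure(f,o,b,lug,red,tip=None):
    o,b=plane(f,o,.058)[:2],plane(f,b,.058)[:2]
    d=o-b; y=d/np.linalg.norm(d); x=np.array([y[1],-y[0]]); k=(o+b)/2-x*.023
    R_=np.c_[x,y]; org=k-R_@[-.005,.062]
    print("sep",np.linalg.norm(d).round(4),"(0.0797) yaw",np.arctan2(x[1],x[0]).round(4),"knob",k.round(4),"origin",org.round(4),"button",(org+R_@[.035,-.062]).round(4))
    if lug: L=plane(f,lug,.096)[:2]; print("lug",L.round(4),"box frame",(R_.T@(L-org)).round(4),"closed expects .025,-.062")
    if red: r=plane(f,red,.0995)[:2]-k; print("red line rel knob, box frame",(R_.T@r).round(4))
    if tip: r=plane(f,tip,.062)[:2]-k; print("tip rel knob",(R_.T@r).round(4))
E
python3 - <<'E'
from m import *
f=grab("wrist")
measure(f,(322.8,180.9),(261.1,180.0),(190.5,188.6),(297.1,180.2),(292.3,189))
t=grab("top")
measure(t,(243.6,205.8),(278.4,201.1),(316.3,191.6),(261.1,202.4))
for n,g in(("w",f),("t",t)):
  h=cv2.cvtColor(g["image"],cv2.COLOR_BGR2HSV)
s=grab("scene")
for a,b,n in((blobs(f,"yellow",(150,150,230,220))[0][1],(321.2,216.1),"lug"),((261.1,180),(286.5,213),"blue"),((297.1,180.2),(268.8,191),"red")): print(n,tri(f,a,s,b))
g=cv2.cvtColor(f["image"],cv2.COLOR_BGR2HSV)
m=(~((g[...,0]>70)&(g[...,0]<100)&(g[...,1]>110))).astype(np.uint8);k=np.zeros_like(m);k[97:227,138:352]=m[97:227,138:352]
k=cv2.morphologyEx(k,cv2.MORPH_OPEN,np.ones((9,9)))
c=max(cv2.findContours(k,0,2)[0],key=cv2.contourArea);r=cv2.minAreaRect(c)
P=np.array([plane(f,p,.055)[:2] for p in cv2.boxPoints(r)]);print(r,P.round(4).tolist(),np.linalg.norm(np.diff(P,axis=0),axis=1),P.mean(0))
E
```

```text
sep 0.0799 (0.0797) yaw 0.1335 knob [0.5123 0.0497] origin [ 0.5256 -0.011 ] button [ 0.5685 -0.0678]
lug [ 0.5534 -0.0682] box frame [ 0.0199 -0.0603] closed expects .025,-.062
red line rel knob, box frame [0.0122 0.0002]
tip rel knob [0.0334 0.0005]
sep 0.0794 (0.0797) yaw 0.1381 knob [0.51   0.0502] origin [ 0.5235 -0.0105] button [ 0.5667 -0.0671]
lug [ 0.5526 -0.0668] box frame [ 0.0211 -0.0598] closed expects .025,-.062
red line rel knob, box frame [0.0181 0.0014]
lug (array([ 0.55471194, -0.06924384,  0.08607294]), np.float64(0.0023434219883189168))
blue (array([0.53967529, 0.01378396, 0.05794283]), np.float64(0.0019437600128125463))
red (array([0.52319272, 0.05272313, 0.09881769]), np.float64(0.0033619055044700487))
((243.35546875, 160.59368896484375), (198.2132110595703, 121.61433410644531), 0.7298430800437927) [[0.6205, -0.1364], [0.462, -0.1401], [0.4295, 0.0965], [0.5843, 0.1313]] [0.158564   0.23874059 0.15865213] [ 0.52407938 -0.01217171]
```

Measurements agree: yaw 0.137, knob (0.512, 0.050), knob angle about 0. Next I'll go above the knob and check again from close up.

Request:
move_arm(increments=[3,23,25,0,1,3,22,25,0,1,0,0,30,0,1,0,0,25,0,1,0,0,0,0,1])

```text
time: 3.22
tool_pos: [0.5095, 0.0506, 0.1475]
tool_rot: [-0.005, -0.075, 0.997, 0.001]
contact_force: [-1.2, 0.3, -1.0]
gripper_width: 1.002
grasp_force: 0.0
```

```bash
python3 - <<'E'
from m import *
s=manip.state();print(s['time'],s['tool_pos'],s['tool_rot'])
f=grab("wrist","w2.png")
for c in("orange","yellow","blue","red"): print(c,blobs(f,c,(0,0,512,384),8))
E
```

```text
3.2167 [0.50945214 0.05055286 0.1475187 ] [-4.52136246e-03 -7.53238295e-02  9.97148742e-01  5.13972689e-04]
orange [(140, [299.3, 218.6], [293, 212, 14, 14])]
yellow [(924, [103.6, 234.7], [89, 215, 31, 41]), (228, [76.9, 366.6], [64, 348, 23, 36])]
blue [(127, [212.1, 218.0], [206, 213, 14, 12])]
red [(166, [295.9, 39.3], [293, 24, 6, 33]), (172, [252.9, 43.1], [250, 27, 7, 33]), (60, [256.0, 225.5], [255, 216, 3, 20])]
```

View pics/w2.png

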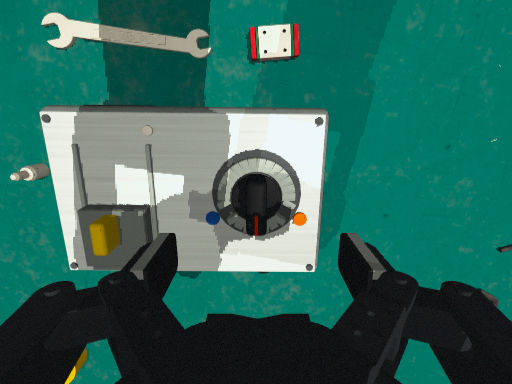

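Bar and red line sit at column 256, midway between the fingers, with orange at (299,219) and blue at (212,218).

```bash
python3 - <<'E'
from m import *
f=grab("wrist")
measure(f,(299.3,218.6),(212.1,218.0),(103.6,234.7),(256,225.5))
E
```

```text
sep 0.0811 (0.0797) yaw 0.1429 knob [0.5145 0.0491] origin [ 0.5283 -0.0116] button [ 0.5718 -0.068 ]
lug [ 0.5539 -0.067 ] box frame [ 0.0175 -0.0585] closed expects .025,-.062
red line rel knob, box frame [0.0122 0.0004]
```

Request:
move_arm(increments=[-3,-1,25,0,1,0,0,25,0,1,0,0,19,0,1,0,0,5,0,1,0,0,0,0,1])

```text
time: 3.73
tool_pos: [0.5165, 0.0492, 0.0794]
tool_rot: [0.0, -0.075, 0.997, -0.0]
contact_force: [-0.2, -0.3, 0.5]
gripper_width: 1.003
grasp_force: 0.0
```

Request:
move_arm(increments=[0,0,0,0,0.5,0,0,0,0,0.3,0,0,0,0,0,0,0,0,0,0,0,0,0,0,0,0,0,0,0,0])

```text
time: 4.23
tool_pos: [0.5164, 0.0502, 0.0796]
tool_rot: [0.0, -0.075, 0.997, 0.001]
contact_force: [-2.9, 1.1, 3.4]
gripper_width: 0.173
grasp_force: 61.0
```

The grip is only on the bar's top edge, so I'll reopen and go about 9 mm lower.

Request:
move_arm(increments=[0,0,0,0,0.5,0,0,0,0,0.5,3,0,5,0,0.5,0,0,4,0,0.5,0,0,0,0,0.5,0,0,0,0,0.5])

```text
time: 4.73
tool_pos: [0.5127, 0.0488, 0.0694]
tool_rot: [-0.0, -0.076, 0.997, -0.0]
contact_force: [-0.2, 0.1, 3.1]
gripper_width: 0.503
grasp_force: 1.3
```

Request:
move_arm(increments=[0,0,0,0,0.3,0,0,0,0,0,0,0,0,0,0,0,0,0,0,0,0,0,0,0,0])

```text
time: 5.15
tool_pos: [0.5146, 0.0499, 0.0719]
tool_rot: [0.002, -0.075, 0.997, 0.001]
contact_force: [-1.7, 3.1, 10.5]
gripper_width: 0.176
grasp_force: 60.4
```

Request:
move_arm(increments=[0,0,-4,0,0,0,0,-4,0,0,0,0,-3,0,0,0,0,-2,0,0,0,0,0,0,0,0,0,0,0,0])

```text
time: 5.65
tool_pos: [0.5144, 0.0499, 0.0825]
tool_rot: [0.002, -0.075, 0.997, 0.001]
contact_force: [5.8, 4.1, -3.8]
gripper_width: 0.173
grasp_force: 59.0
```

```bash
python3 - <<'E'
from m import *
s=manip.state();print(s['tool_pos'],s['contact_force'])
f=grab("wrist");t=grab("top")
print(blobs(f,"red",(150,100,400,384)),blobs(t,"red",(230,165,350,250)))
sc=grab("scene");print(blobs(sc,"red",(225,160,330,230),2))
cv2.imwrite("pics/c.png",np.hstack([cv2.resize(sc["image"][150:250,210:340],None,fx=3,fy=3,interpolation=2),cv2.resize(f["image"],(400,300))]))
E
```

```text
[0.51441722 0.04987968 0.08248655] [ 5.82312416  4.12122212 -3.81224957]
[(140, [258.0, 278.5], [256, 265, 5, 28])] [(4803, [268.1, 203.9], [230, 165, 76, 85])]
[]
```

View pics/c.png

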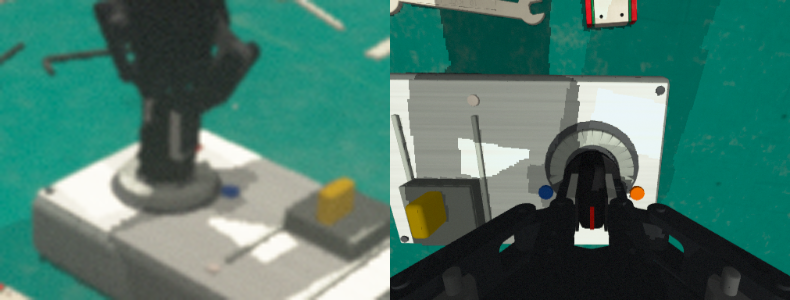

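Pulled up about 10.6 mm with the wrist force at about friction level. I'll pull 2 mm more and then turn anticlockwise (negative spin).

Request:
move_arm(increments=[0,0,-2,0,0,0,0,0,-0.115,0,0,0,0,-0.115,0,0,0,0,-0.115,0,0,0,0,-0.115,0,0,0,0,-0.115,0])

```text
time: 6.3
tool_pos: [0.5137, 0.0516, 0.0842]
tool_rot: [0.002, -0.357, 0.934, 0.003]
contact_force: [2.5, 10.7, -0.9]
gripper_width: 0.174
grasp_force: 59.4
```

Request:
move_arm(increments=[0,0,0,-0.115,0,0,0,0,-0.115,0,0,0,0,-0.115,0,0,0,0,-0.115,0,0,0,0,0,0,0,0,0,0,0])

```text
time: 6.8
tool_pos: [0.5125, 0.0526, 0.0842]
tool_rot: [0.002, -0.559, 0.829, 0.004]
contact_force: [0.3, 13.8, 1.4]
gripper_width: 0.176
grasp_force: 60.1
```

```bash
python3 - <<'E'
from m import *
s=manip.state();M=q(s['tool_rot']);print(s['tool_pos'],s['contact_force'],s['ft_torque'],"bar",np.arctan2(-M[1,0],-M[0,0]),s['joint_pos'])
f=grab("wrist")
print(blobs(f,"red",(150,100,400,384)),blobs(f,"orange",(100,100,450,384)),blobs(f,"blue",(0,0,450,384)))
cv2.imwrite("pics/d.png",f["image"])
E
```

```text
[0.51246243 0.05258074 0.08424395] [ 0.26066607 13.81404488  1.38272983] [2.25091268 0.07821609 0.06872096] bar 1.1860541193302856 [-0.04682732 -0.07034029  1.99221097  0.00880332  1.22108972 -2.80671443]
[(120, [392.7, 111.9], [384, 105, 16, 13]), (174, [258.5, 279.5], [256, 265, 6, 30])] [] [(286, [195.2, 180.9], [186, 171, 19, 20])]
```

View pics/d.png

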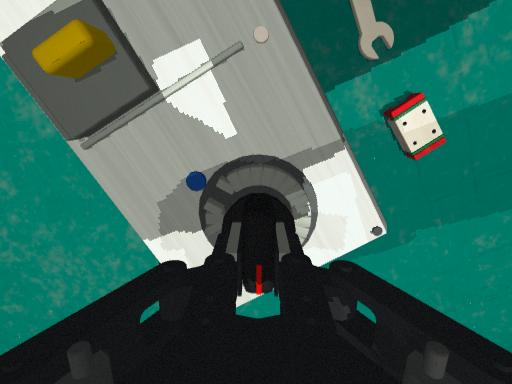

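The bar is at 1.186 (target 1.185) and still held, with the red line along the tool. Pushing it in now.

Request:
move_arm(increments=[0,0,4,0,0,0,0,4,0,0,0,0,3,0,0,0,0,2,0,0,0,0,0,0,0])

```text
time: 7.27
tool_pos: [0.5125, 0.0526, 0.0719]
tool_rot: [0.002, -0.559, 0.829, 0.004]
contact_force: [-3.2, 14.1, 5.5]
gripper_width: 0.178
grasp_force: 60.8
```

Request:
move_arm(increments=[0,0,2,0,0,0,0,1,0,0,0,0,0,0,0])

```text
time: 7.52
tool_pos: [0.5127, 0.0526, 0.0718]
tool_rot: [0.001, -0.559, 0.829, 0.004]
contact_force: [-11.7, 12.8, 23.1]
gripper_width: 0.173
grasp_force: 63.6
```

It bottomed out at its original height: 23 N with no motion. I'll release, rise and look.

Request:
move_arm(increments=[0,0,0,0,0.6,0,0,0,0,0.6,0,0,0,0,0.6,0,0,-20,0,0.6,0,0,-35,0,0.6,0,0,-35,0,0.6,0,0,0,0,0.6])

```text
time: 8.1
tool_pos: [0.5168, 0.0485, 0.1657]
tool_rot: [0.004, -0.559, 0.829, -0.003]
contact_force: [0.9, -0.5, 1.9]
gripper_width: 0.597
grasp_force: 0.0
```

Request:
move_arm(increments=[30,0,0,0.115,0.6,0,0,0,0.115,0.6,0,0,0,0.115,0.6,0,0,0,0.115,0.6,0,0,0,0.115,0.6,0,0,0,0.115,0.6,0,0,0,0.115,0.6,0,0,0,0.115,0.6])

```text
time: 8.77
tool_pos: [0.5011, 0.0208, 0.1573]
tool_rot: [-0.001, -0.13, 0.992, 0.0]
contact_force: [0.3, -0.0, -0.4]
gripper_width: 0.596
grasp_force: 0.0
```

Request:
move_arm(increments=[0,0,0,0.115,0.6,0,0,0,0,0.6,0,0,0,0,0.6])

```text
time: 9.02
tool_pos: [0.5012, 0.0209, 0.1576]
tool_rot: [-0.001, -0.077, 0.997, 0.0]
contact_force: [0.4, 0.0, 1.2]
gripper_width: 0.598
grasp_force: 0.0
```

```bash
python3 - <<'E'
from m import *
s=manip.state();M=q(s['tool_rot']);print(s['time'],s['tool_pos'],s['contact_force'],"bar",np.arctan2(-M[1,0],-M[0,0]),M.round(3).tolist())
f=grab("wrist","w3.png")
for c in("orange","yellow","blue","red"): print(c,blobs(f,c,(0,0,512,384),5))
E
```

```text
9.0167 [0.50123876 0.02094637 0.15764961] [0.40243283 0.02439954 1.23869986] bar 0.1538223459931377 [[-0.988, -0.153, -0.002], [-0.153, 0.988, -0.0], [0.002, 0.0, -1.0]]
orange [(130, [326.2, 226.1], [320, 220, 13, 13])]
yellow [(719, [144.6, 241.8], [133, 223, 25, 39])]
blue [(117, [243.6, 225.3], [238, 220, 13, 12])]
red [(149, [324.0, 55.4], [322, 41, 5, 30]), (159, [282.6, 58.2], [280, 44, 6, 30]), (30, [316.5, 220.5], [313, 217, 7, 8]), (44, [299.7, 225.3], [295, 222, 10, 8])]
```

View pics/w3.png

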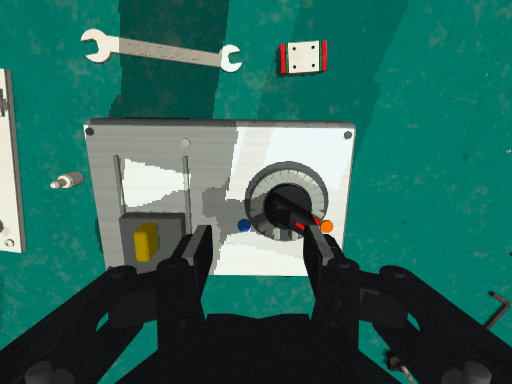

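The red pointer (316,220) touches the orange marker (326,226). Checking angle and locating the lug.

```bash
python3 - <<'E'
from m import *
f=grab("wrist")
measure(f,(326.2,226.1),(243.6,225.3),(144.6,241.8),(299.7,225.3),(316.5,220.5))
o=plane(f,(326.2,226.1),.059);p=plane(f,(316.5,220.5),.0635)
print("tip blob to marker",np.linalg.norm((o-p)[:2]), plane(f,(144.6,241.8),.09))
s=manip.state();M=q(s['tool_rot'])
for n,P in(("lug",[.554,-.068,0]),("lugw",plane(f,(144.6,241.8),.094))): print(n,(M.T@(np.array(P)-s['tool_pos'])*1000).round(1))
E
```

```text
sep 0.0799 (0.0797) yaw 0.1432 knob [0.5114 0.0493] origin [ 0.5252 -0.0113] button [ 0.5686 -0.0677]
lug [ 0.5503 -0.0666] box frame [ 0.017  -0.0583] closed expects .025,-.062
red line rel knob, box frame [0.0043 0.0071]
tip rel knob [0.0156 0.0292]
tip blob to marker 0.013208897957086553 [ 0.55374129 -0.06881527  0.09      ]
lug [-38.5 -96.  158. ]
lugw [-36. -95.  64.]
```

Pointer angle is about 1.05, so it's on the orange notch. Now the lug.

Request:
move_arm(increments=[-13,-32,0,0.015,0.6,-13,-32,0,0,0.6,-13,-33,15,0,0.6,0,0,25,0,0.6,0,0,20,0,0.6,0,0,0,0,0.6])

```text
time: 9.62
tool_pos: [0.5507, -0.0693, 0.0934]
tool_rot: [-0.004, -0.068, 0.998, 0.001]
contact_force: [-0.7, 0.3, -0.9]
gripper_width: 0.604
grasp_force: 0.0
```

```bash
python3 - <<'E'
from m import *
s=manip.state();M=q(s['tool_rot']);print(s['tool_pos'],s['contact_force'],"bar",np.arctan2(-M[1,0],-M[0,0]))
f=grab("wrist","w4.png")
b=blobs(f,"yellow",(100,100,400,384),20);print(b)
for z in(.09,.096): print((M.T@(plane(f,b[0][1],z)-s['tool_pos'])*1000).round(1))
E
```

```text
[ 0.55073241 -0.06929364  0.09340028] [-0.68124178  0.26062696 -0.87416537] bar 0.13646430134692714
[(1060, [256.6, 239.2], [247, 212, 20, 55]), (607, [123.2, 366.7], [101, 354, 47, 30])]
[-3.4 -0.8  3.4]
[-0.4 -0.8 -2.6]
```

View pics/w4.png

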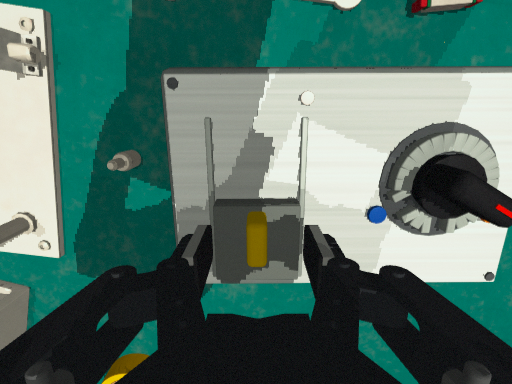

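The lug is at column 257, centred between the fingers. That was my tenth picture, so from here I check by numbers only. Lowering and gripping.

Request:
move_arm(increments=[-3,0,7,0,0.5,0,0,7,0,0.5,0,0,0,0,0.5,0,0,0,0,0.5])

```text
time: 10.0
tool_pos: [0.5572, -0.0688, 0.0851]
tool_rot: [0.0, -0.068, 0.998, -0.0]
contact_force: [0.0, -0.1, 0.6]
gripper_width: 0.496
grasp_force: 0.0
```

Request:
move_arm(increments=[0,0,0,0,0.3,0,0,0,0,0,0,0,0,0,0,0,0,0,0,0,0,0,0,0,0])

```text
time: 10.42
tool_pos: [0.5575, -0.0691, 0.0856]
tool_rot: [0.001, -0.068, 0.998, -0.0]
contact_force: [-0.6, 1.0, 4.2]
gripper_width: 0.121
grasp_force: 60.2
```

Request:
move_arm(increments=[6,0,0,0,0,12,0,0,0,0,12,0,0,0,0,12,0,0,0,0,8,0,0,0,0,3,0,0,0,0,0,0,0,0,0])

```text
time: 11.0
tool_pos: [0.508, -0.076, 0.0856]
tool_rot: [0.006, -0.068, 0.998, -0.0]
contact_force: [15.1, 1.8, -6.0]
gripper_width: 0.12
grasp_force: 59.2
```

The cover hit its stop after 50 mm. Release, rise, and find the green button.

Request:
move_arm(increments=[-2,0,0,0,0.4,0,0,0,0,0.4,0,0,-20,0,0.4,0,0,-25,0,0.3,-15,0,0,0,0,0,0,0,0,0,0,0,0,0,0])

```text
time: 11.58
tool_pos: [0.5207, -0.0739, 0.1291]
tool_rot: [-0.001, -0.068, 0.998, 0.0]
contact_force: [0.5, 0.4, 0.4]
gripper_width: 0.001
grasp_force: 0.0
```

```bash
python3 - <<'E'
from m import *
s=manip.state();M=q(s['tool_rot']);print(s['time'],s['tool_pos'],s['gripper_width'])
f=grab("wrist","w5.png")
print([proj(f,P).round() for P in([.569,-.0675,.067],[.507,-.076,.096])])
for c in("green","yellow"):print(c,blobs(f,c,(150,60,370,384),30))
g=blobs(f,"green",(150,60,370,384),30)
if g:
  b=max(g); P=plane(f,b[1],.067);print(P.round(4),(M.T@(P-s['tool_pos'])*1000).round(1), "width mm",b[2][2]*np.linalg.norm(P-f["eye"])/f["f"]*1000)
t=grab("top");print("top",[(b,plane(t,b[1],.067).round(4)) for b in blobs(t,"green",(300,170,345,210),5)])
E
```

```text
11.5833 [ 0.52067293 -0.07391905  0.1290896 ] 0.0008406207709358893
[array([258., 256.]), array([258., 196.])]
green []
yellow [(719, [257.1, 191.8], [249, 170, 17, 44])]
top []
```

```bash
python3 - <<'E'
from m import *
f=grab("wrist")
h=cv2.cvtColor(f["image"],cv2.COLOR_BGR2HSV)
for r in range(215,300,7): print(r,[tuple(int(v) for v in h[r,c]) for c in(225,236,247,258,269,280,291)])
s=grab("scene");p=proj(s,[.569,-.0675,.067]).round().astype(int);hs=cv2.cvtColor(s["image"],cv2.COLOR_BGR2HSV);print(p)
for r in range(p[1]-8,p[1]+9,3): print(r,[tuple(int(v) for v in hs[r,c]) for c in range(p[0]-12,p[0]+13,4)])
E
```

```text
215 [(55, 24, 64), (60, 16, 65), (54, 20, 64), (25, 245, 125), (42, 22, 117), (44, 23, 122), (42, 21, 124)]
222 [(50, 13, 61), (50, 12, 63), (60, 19, 66), (30, 16, 48), (64, 31, 66), (45, 16, 64), (42, 21, 121)]
229 [(60, 16, 64), (68, 16, 65), (38, 14, 71), (84, 67, 19), (45, 29, 71), (55, 24, 64), (46, 23, 120)]
236 [(49, 17, 120), (75, 46, 22), (60, 11, 72), (84, 67, 19), (40, 11, 71), (90, 77, 20), (51, 20, 91)]
243 [(43, 20, 115), (110, 96, 24), (50, 21, 72), (98, 68, 15), (51, 25, 72), (100, 33, 23), (44, 25, 114)]
250 [(40, 14, 111), (140, 45, 17), (45, 14, 71), (42, 75, 17), (45, 15, 69), (100, 45, 17), (45, 20, 125)]
257 [(50, 17, 46), (135, 36, 14), (165, 23, 22), (60, 11, 23), (135, 46, 22), (111, 89, 20), (48, 20, 125)]
264 [(120, 30, 17), (120, 49, 21), (140, 128, 12), (140, 31, 25), (108, 64, 20), (18, 75, 17), (95, 90, 17)]
271 [(107, 85, 21), (90, 36, 21), (75, 49, 21), (113, 49, 21), (96, 64, 20), (102, 150, 17), (77, 105, 17)]
278 [(90, 13, 20), (70, 36, 21), (84, 91, 14), (105, 23, 22), (55, 67, 23), (0, 0, 16), (20, 96, 16)]
285 [(100, 36, 21), (90, 26, 20), (80, 
[... 246 characters left out ...]
14, 18), (125, 77, 20), (98, 41, 25)]
[325 221]
213 [(24, 15, 240), (25, 6, 252), (56, 21, 207), (55, 24, 128), (81, 93, 151), (83, 148, 145), (83, 148, 148)]
216 [(25, 14, 239), (30, 22, 183), (28, 23, 189), (42, 28, 92), (47, 25, 91), (66, 26, 149), (83, 148, 143)]
219 [(23, 27, 162), (25, 20, 225), (50, 40, 232), (61, 84, 185), (51, 36, 113), (37, 25, 90), (56, 17, 107)]
222 [(23, 33, 203), (25, 20, 227), (65, 156, 173), (66, 160, 178), (61, 96, 208), (28, 18, 222), (35, 16, 93)]
225 [(27, 50, 96), (34, 23, 88), (60, 96, 106), (64, 133, 130), (63, 102, 100), (23, 8, 250), (25, 11, 248)]
228 [(30, 38, 94), (33, 25, 92), (35, 17, 90), (55, 50, 92), (49, 40, 71), (24, 10, 249), (23, 9, 251)]
```

```bash
python3 - <<'E'
from m import *
s=grab("scene");h=cv2.cvtColor(s["image"],cv2.COLOR_BGR2HSV)
m=((h[...,0]>54)&(h[...,0]<74)&(h[...,1]>75)).astype(np.uint8)
k=np.zeros_like(m);k[208:236,305:340]=m[208:236,305:340]
n,_,st,ce=cv2.connectedComponentsWithStats(k)
for i in range(1,n): print(st[i].tolist(),ce[i].round(1),plane(s,ce[i],.065).round(4))
print("lug",[(b,plane(s,b[1],.085).round(4)) for b in blobs(s,"yellow",(260,180,345,285))])
E
```

```text
[319, 219, 11, 9, 74] [324.5 223. ] [ 0.5658 -0.0686  0.065 ]
lug [((137, [305.7, 226.9], [300, 220, 12, 15]), array([ 0.5038, -0.0773,  0.085 ]))]
```

The scene view puts the green button at about (0.567, -0.068), matching the box pose. Approach with shut fingers, then press in steps.

Request:
move_arm(increments=[-24,0,0,0,0,-24,0,0,0,0,0,0,25,0,0,0,0,20,0,0,0,0,7,0,0,0,0,0,0,0,0,0,0,0,0])

```text
time: 12.42
tool_pos: [0.5684, -0.0674, 0.0774]
tool_rot: [-0.001, -0.068, 0.998, 0.0]
contact_force: [-0.3, 0.2, 0.1]
gripper_width: 0.001
grasp_force: 0.0
```

Request:
move_arm(increments=[0,0,5,0,0,0,0,4,0,0,0,0,3,0,0,0,0,0,0,0])

```text
time: 12.75
tool_pos: [0.5692, -0.0676, 0.0659]
tool_rot: [0.001, -0.068, 0.998, -0.0]
contact_force: [-0.7, 0.0, 2.0]
gripper_width: 0.0
grasp_force: 0.9
```

Request:
move_arm(increments=[0,0,2,0,0,0,0,2,0,0,0,0,1,0,0,0,0,0,0,0])

```text
time: 13.08
tool_pos: [0.5694, -0.0676, 0.062]
tool_rot: [0.0, -0.068, 0.998, -0.0]
contact_force: [-3.1, 0.4, 6.3]
gripper_width: 0.004
grasp_force: 3.8
```

Request:
move_arm(increments=[0,0,1,0,0,0,0,1,0,0,0,0,0,0,0])

```text
time: 13.33
tool_pos: [0.5695, -0.0676, 0.0618]
tool_rot: [-0.0, -0.068, 0.998, -0.0]
contact_force: [-8.2, 1.1, 16.8]
gripper_width: 0.001
grasp_force: 8.6
```

Hard stop at 16.8 N, so the button is fully down. Rise, return over the lug and grip it.

Request:
move_arm(increments=[0,0,-10,0,0,0,0,-30,0,0,0,0,-26,0,0.5,30,0,0,0,0.5,31,0,0,0,0.5,0,0,0,0,0.5,0,0,0,0,0.5])

```text
time: 13.92
tool_pos: [0.507, -0.0755, 0.1239]
tool_rot: [-0.0, -0.068, 0.998, 0.0]
contact_force: [-0.3, -0.9, -0.4]
gripper_width: 0.501
grasp_force: 0.0
```

```bash
python3 - <<'E'
from m import *
s=manip.state();M=q(s['tool_rot']);print(s['tool_pos'],s['gripper_width'])
f=grab("wrist")
b=max(blobs(f,"yellow",(150,60,370,384),30));print(b,(M.T@(plane(f,b[1],.094)-s['tool_pos'])*1000).round(1))
E
```

```text
[ 0.50698261 -0.07552366  0.12386544] 0.5011221178065565
(757, [256.6, 212.4], [248, 190, 18, 46]) [ 3.3 -0.9 29.9]
```

Request:
move_arm(increments=[0,0,20,0,0.5,0,0,15,0,0.5,0,0,4,0,0.5,0,0,0,0,0.5,0,0,0,0,0.5])

```text
time: 14.38
tool_pos: [0.5092, -0.0757, 0.0859]
tool_rot: [0.0, -0.068, 0.998, 0.0]
contact_force: [0.5, -0.4, 0.3]
gripper_width: 0.5
grasp_force: 0.0
```

Request:
move_arm(increments=[0,0,0,0,0.3,0,0,0,0,0,0,0,0,0,0,0,0,0,0,0,0,0,0,0,0])

```text
time: 14.8
tool_pos: [0.5094, -0.0758, 0.0869]
tool_rot: [0.001, -0.068, 0.998, -0.0]
contact_force: [0.1, 0.3, 6.7]
gripper_width: 0.118
grasp_force: 59.8
```

Request:
move_arm(increments=[-6,0,0,0,0,-12,0,0,0,0,-12,0,0,0,0,-12,0,0,0,0,-8,0,0,0,0,-3,0,0,0,0,0,0,0,0,0])

```text
time: 15.38
tool_pos: [0.5609, -0.0686, 0.0869]
tool_rot: [-0.001, -0.068, 0.998, -0.0]
contact_force: [-5.4, 0.5, 10.1]
gripper_width: 0.119
grasp_force: 60.4
```

Request:
move_arm(increments=[-2,0,0,0,0,-1,0,0,0,0,0,0,0,0,0])

```text
time: 15.63
tool_pos: [0.5612, -0.0685, 0.0869]
tool_rot: [-0.005, -0.068, 0.998, -0.0]
contact_force: [-15.3, 0.6, 16.0]
gripper_width: 0.119
grasp_force: 61.2
```

Stopped hard at closed. Release and rise away, then check by numbers.

Request:
move_arm(increments=[0,0,0,0,0.5,0,0,0,0,0.5,0,0,0,0,0.5,0,0,-20,0,0.5,0,0,-35,0,0.5,30,0,-25,0,0.5,30,20,-20,0,0.5,0,20,0,0,0.5])

```text
time: 16.3
tool_pos: [0.4988, -0.0376, 0.1909]
tool_rot: [0.004, -0.067, 0.998, -0.001]
contact_force: [1.6, -0.4, 0.2]
gripper_width: 0.5
grasp_force: 0.0
```

Request:
move_arm(increments=[0,0,0,0,0.5,0,0,0,0,0.5])

```text
time: 16.47
tool_pos: [0.499, -0.0362, 0.1858]
tool_rot: [0.0, -0.069, 0.998, -0.0]
contact_force: [-0.3, -0.1, 0.1]
gripper_width: 0.501
grasp_force: 0.0
```

```bash
python3 - <<'E'
from m import *
s=manip.state();print(s['time'],s['tool_pos'],s['contact_force'])
f=grab("wrist","end.png");sc=grab("scene")
B={c:blobs(f,c,(60,60,470,384),10) for c in("orange","yellow","blue","red")};print(B)
print("scene lug",blobs(sc,"yellow",(260,180,345,285)),"start 321.2,216.1; carriage",blobs(sc,"red",(195,235,235,270)))
o,b=max(B["orange"])[1],max(B["blue"])[1]
reds=[r[1] for r in B["red"] if np.hypot(*(np.array(r[1])-o))<60]
for r in reds: measure(f,o,b,max(B["yellow"])[1],r,r)
E
```

```text
16.4667 [ 0.49903385 -0.03624758  0.18577103] [-0.30198833 -0.13543924  0.13405876]
{'orange': [(71, [374.0, 222.8], [370, 218, 9, 11])], 'yellow': [(77, [221.8, 240.7], [220, 225, 5, 32]), (308, [153.7, 338.3], [141, 326, 22, 26]), (54, [126.1, 366.3], [120, 362, 14, 9])], 'blue': [(68, [297.8, 221.5], [293, 218, 12, 10])], 'red': [(134, [330.9, 72.6], [328, 60, 6, 26]), (105, [368.0, 71.0], [366, 60, 5, 23]), (67, [360.9, 224.1], [354, 219, 15, 11])]}
scene lug [(127, [322.2, 216.1], [317, 209, 12, 15])] start 321.2,216.1; carriage [(13, [205.7, 247.5], [201, 245, 10, 6]), (30, [219.3, 256.5], [215, 253, 10, 9])]
sep 0.0819 (0.0797) yaw 0.1196 knob [0.51   0.0503] origin [ 0.5224 -0.0106] button [ 0.5645 -0.068 ]
lug [ 0.6749 -0.1232] box frame [ 0.138  -0.1299] closed expects .025,-.062
red line rel knob, box frame [0.007  0.0098]
tip rel knob [0.0231 0.0254]
```

The lug is back at the closed end, the carriage hasn't moved, and the pointer is at orange. Handing in.

```bash
python3 -c "
from plant import manip;print(manip.job_done())"
```

```text
the job is handed in; nothing more can be done
None
```

I set the timer to orange and pushed the knob back in to its stop, pressed the start button fully and released it, slid the cover closed, and handed the job in at about 16.5 s; the hand-in returned no verdict, and I did not re-measure the spanner or plunger at the end.

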